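# Set the load-rack leg to its mark and close the cam

### The job

A telescopic leg of the steriliser's load rack lies in its holder on the bench; a spring pulls it back in. Pull the leg out by its crossbar until its pointer is level with the mark on the scale rail and, still holding it there, run the fingers along the crossbar to slide the cam lever away from the leg until it is fully home. Finish while holding the leg by the crossbar, pointer at the mark and cam home (the cam alone does not hold it), and leave the bowl, bottle and carton alone.

Things in the scene. Friction and masses are not known exactly. Their poses are not given: they have to be found in the camera images.
- holder: Fixed holder: base plate 370 x 190 x 8 mm and a white collar (60 wide, 140 long, top 55 mm above the table) in which the leg slides. Origin: on the table under the middle of the collar's front face. x runs along the leg into the collar, z up; the leg pulls out along -x (roughly towards the robot), the cam slides to +y. Plate: x -200 to 170 mm. Yaw up to 0.35 rad either way.
- leg: Sliding leg with T handle, axes as the holder's. Origin: middle of the crossbar, a round bar 14 mm thick, 170 long along y, axis 100 mm above the table, 60 mm in front of the collar at the start (leg fully in); up to 110 mm more when pulled. An upright, 12 (x) by 26 mm (y), joins its middle to the leg tube (top at 46 mm). A spring pulls it back in with 4 N at first, 5.5 N at full pull.
- leg_pointer (a point): Tip of the thin pointer (3 mm along x) standing out of the leg to -y: 35 mm along +x (towards the collar), -50 mm along y and 65 mm below the crossbar's middle. It moves with the leg.
- mark: The length mark: a clip fixed on the scale rail at the leg's -y side, axes as the holder's. Origin: at table height under its upright blade (3 mm thick along x, top 47 mm high), at y = -66 mm of the holder and 55 to 105 mm in front (-x) of the collar. The leg is at the mark when leg_pointer has x = 0 in this frame: 30 to 80 mm of pull.
- cam (a joint): Slide of the cam lever along the holder's +y, in m: 0 to 0.008 at the start (open), 0.032 at its stop (fully home). Friction about 3 N holds it where it is left; it does not truly lock the leg.
- cam_lever (a point): Outer end of the cam lever, on its face towards the leg (-y side), 75 mm high. The lever is a steel blade 8 mm thick (y), 62 to 88 mm above the table, along x from 80 mm behind the collar's face to 140 mm in front of it, 5 mm under the crossbar. The face is at y = 36 mm of the holder plus the cam's value: 68 mm when home. Fingers round the crossbar, tips below 80 mm, push it as they move to +y.
- bowl: Bystander: steel bowl, 120 mm wide, 45 mm high; origin under its middle.
- bottle: Bystander: white bottle, 64 mm thick, 170 mm high; origin under its middle.
- carton: Bystander: cardboard carton 120 x 80 x 50 mm; origin under its middle.

How it is judged:
By the outcome, as a careful person would: the job done as asked, in the order asked, and still so for the second after the job is handed in, while the arm keeps its last pose, push and grip.
It also fails if it takes over 38 s, if anything falls off the work surface, if the arm or the gripper's body presses on something with over 40 N, if the wrist force passes 120 N, or if a joint passes its speed limit or range.

### The arm

A 6-joint arm with a two-finger parallel gripper is mounted at the origin on the work surface. World frame = base frame: x ahead of the robot, y to its left, z up, the work surface at z = 0. Lengths are in m, angles in degrees, forces in N, time in s.
With the tool pointing down it reaches from about 0.3 to 0.75 m from the base axis. Payload 8.5 kg.
Tool frame: the origin (TCP) lies midway between the tips of the shut fingers; the grasp point (between the pads) lies 19 mm behind it; y points along the fingers, x is the direction in which the jaws open and shut, and the axes are right-handed (so a half turn about y gives the same grasp; the last joint's range is limited). The gripper opens to 88 mm and grips with 3 to 60 N. Pads are 18 mm wide; open, the fingers measure 123 mm over their backs; the gripper's body (75 mm by 187 mm) begins 45 mm behind the grasp point.
Start: joints at [55.961, 21.807, 74.336, -0, 83.858, -12.336], TCP at [0.203, 0.511, 0.239] pointing down, gripper open.
Joint ranges: [-178.18, 178.18], [-50.72, 133.34], [12.68, 142.11], [-81.47, 261.47], [9.98, 163.14], [-165.26, 165.26]. Speed limits (degrees/s): [136.94, 136.94, 180, 180, 180, 180].

### API

Orientations are given as [roll, pitch, yaw] about the fixed x, y, z axes, in that order (R = Rz(yaw) Ry(pitch) Rx(roll)).
In Python, from rig import status, vision, order gives the robot as it stands.
- The arm moves only by the tool play_rows, never from a script. Its argument "commands" is text: rows parted by semicolons, each of 5 numbers parted by spaces: the closure, from 0 (fully open) to 1 (shut), then the shift along the tool's x, y, z in m, then the turn about the tool's y in rad. A call has 1 to 10 rows; each row shifts and turns the commanded pose from where the row before left it, along the tool's axes as they then stand; what a row does not reach is not made up. A row lasts 1/10 s, in which the tool goes at most 50 mm and 8.59 degrees, less where a joint would pass 70% of its speed; a pose out of reach is approached as far as the arm can. A call is refused whole if a number of a shift passes 0.05 or a number of a turn 0.15, either way. A call with a gripper value outside its range is refused whole. The fingers move at their own pace and stop on an object; the grip force is fixed at half the most. Time passes only in rows, so rows that do not move let the fingers close. It gives the time, the measured TCP pose, the force and the opening at its end, in the units of the state.
- status.get_state(): the state, without advancing time (a new reading comes with each control period).
- vision.get_image(name): name is "scene" or "top" or "wrist"; returns the picture (400x640x3 uint8, red, green, blue); there is no depth.
- vision.camera_model(name): a dict with "intrinsics" (3x3 intrinsics, pixels), "R" (3x3) and "t" (3): a world point X has camera coordinates R X + t. Camera axes: x right, y down, z forward; pixel columns grow to the right and rows downward; lengths in m; the calibration is good to about 2 mm. The wrist camera is an equidistant fisheye: a pixel r from the principal point sees the ray r / f radians off the axis. A picture is of the moment at which its call begins: read the wrist's pose just before it. camera_model takes no time and is no camera call; for the wrist camera it gives the pose at the moment of the call.
- order.finish_job(): hands the job in, once; it reports no verdict.
Trained networks look in the newest picture that a camera, given by its name, has taken for a name from the list of things; names that differ only in an ending like _2 or _b are one class to them, and where a whole thing is asked for, a point or a joint stands for the part that bears it (a point fixed in the world has none). Each returns a list of dicts, best first, with "score" (0 to 1); they miss things now and then, are a little off and sometimes report something else, mostly with a low value. They report only what shows in the picture. A call takes as long as a camera call.
- vision.find_in(camera, target): "position" ([x, y, z] in m, in world coordinates, good to about 4 mm: the middle of the surface that is visible of it).
- vision.trace(camera, target): "mask" (400x640 bool, what is visible of it).
The state is a dict: "t": time; "joint_positions": joint angles; "qd": joint speeds; "joint_torque": joint torques, N m; "tcp_pos": TCP position; "orientation": TCP orientation; "contact_force": force on the tool from outside, world axes, zero at the start; "moment": the same for the moment, N m; "finger_gap": finger opening in m.
Only numpy, scipy, OpenCV 4.12 (cv2) and the standard library are available. Lean on these libraries where they do the work, as an engineer would, in place of code of your own. Each camera call takes 0.05 s, during which the arm holds its last target. There are 200 camera calls.

## Working session

There is one attempt and no reset: what is moved stays moved. The work goes in short steps, Python scripts to look and compute and a tool call to move; the robot and the scene stay as the last step left them, time stands still between calls to the robot, and variables do not carry over. Pictures are saved under pics/ and viewed, about 8 in all and at most 12, crops included, and the job is handed in when it is done.

Besides the shell and the picture viewer there is one more tool, called by a JSON object that holds its "api" and its "payload", one argument or row to a line. play_rows: Moves the arm, as the interface text tells. Its arguments: {"type":"object","properties":{"commands":{"type":"string"}},"required":["commands"]}

```bash
mkdir -p pics; ls
python3 - <<'E'
from rig import status, vision
import cv2, numpy as np
print(status.get_state())
a=vision.get_image("scene"); b=vision.get_image("top")
cv2.imwrite("pics/a.png",np.vstack([a,b])[:,:,::-1][:, :])
im=np.vstack([a,b])[:,:,::-1]; cv2.imwrite("pics/a.png",cv2.resize(im,(480,600),interpolation=cv2.INTER_AREA))
for c in("scene","top"):
  m=vision.camera_model(c); print(c,m["R"],m["t"],m["intrinsics"])
  for n in("holder","leg","leg_pointer","mark","cam_lever","cam","bowl","bottle","carton"):
    print(c,n,[(np.round(d["position"],4).tolist(),round(d["score"],2)) for d in vision.find_in(c,n)[:2]])
E
```

```text
pics
{'t': 0.0, 'joint_positions': array([ 5.59627342e+01,  2.18394006e+01,  7.43843748e+01, -5.66417971e-04,
        8.38588595e+01, -1.23348702e+01]), 'qd': array([ 0.0611393 ,  0.03668054,  0.00635025, -0.03828417,  0.0471884 ,
       -0.0103348 ]), 'joint_torque': array([ 4.09280528e-04, -4.37923515e+01, -2.24556041e+01,  7.13487645e-02,
        3.52566945e-02, -1.37526335e-04]), 'tcp_pos': array([0.20321448, 0.51077308, 0.2381549 ]), 'orientation': array([-8.99828972e+01,  8.08476687e-02,  6.82976775e+01]), 'contact_force': array([-0.50023377, -0.41944327,  0.28478712]), 'moment': array([-0.00044542,  0.01371701,  0.00771281]), 'finger_gap': 0.08815281022577341}
scene [[-0.52162385  0.85293216  0.02037856]
 [ 0.45105948  0.29596953 -0.84199013]
 [-0.72419189 -0.43001019 -0.53910791]] [ 0.29966343 -0.15966901  1.53637625] [[431.52419145   0.         320.1676158 ]
 [  0.         431.52419145 196.87161325]
 [  0.           0.           1.        ]]
scene holder [([0.6837, -0.0539, 0.0068], 0.75), ([0.4756, -0.4685, 0.0313], 0.21)]
scene leg [([0.5927, -0.0583, 0.0996], 0.93)]
scene
[... 342 characters left out ...]
211]
 [-0.99642539  0.02400206 -0.08099591]
 [ 0.0808878  -0.00544304 -0.99670835]] [-0.00794338  0.56965017  1.08345605] [[365.25316457   0.         313.33503862]
 [  0.         365.25316457 201.70973728]
 [  0.           0.           1.        ]]
top holder [([0.6261, -0.0776, 0.0094], 0.7)]
top leg [([0.5886, -0.0702, 0.1024], 0.84)]
top leg_pointer [([0.5923, -0.0681, 0.1062], 0.96)]
top mark []
top cam_lever [([0.6849, -0.0701, 0.0641], 0.89)]
top cam [([0.6804, -0.0677, 0.0656], 0.81)]
top bowl [([0.491, -0.4631, 0.0226], 0.58), ([0.6221, 0.4189, 0.0494], 0.2)]
top bottle [([0.4114, 0.3743, 0.1119], 0.96), ([0.5888, -0.0688, 0.1054], 0.29)]
top carton [([0.6211, 0.4189, 0.0478], 0.56)]
```

View pics/a.png

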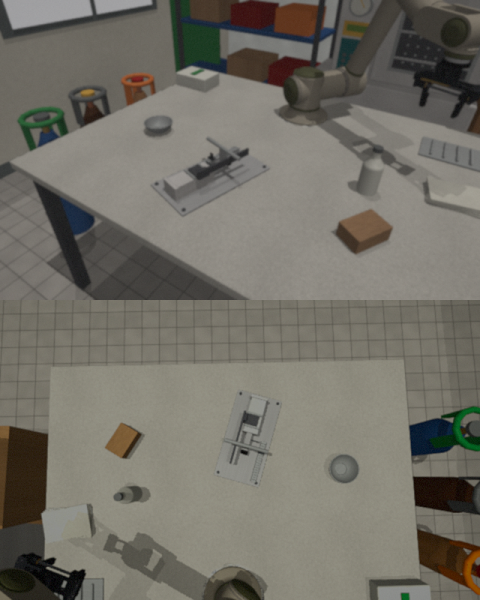

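Run:
```python
from rig import vision
import cv2, numpy as np
b=vision.get_image("top")[:,:,::-1]; a=vision.get_image("scene")[:,:,::-1]
out=[]
for im,c,n in((a,"scene",None),(b,"top",None)):
  m=vision.camera_model(c); p=m["intrinsics"]@(m["R"]@np.array([.6,-.07,.08])+m["t"]); u,v=(p[:2]/p[2]).astype(int); print(c,u,v)
  h=90 if c=="top" else 100; print(u-h,v-h)
  out.append(cv2.resize(im[max(0,v-h):v+h,u-h:u+h],(400,400) if 0 else None,fx=400/(2*h),fy=400/(2*h),interpolation=cv2.INTER_CUBIC))
h=min(o.shape[0] for o in out); cv2.imwrite("pics/b.png",np.hstack([o[:h] for o in out]))
```

```text
scene 291 205
191 105
top 329 189
239 99
```

View pics/b.png

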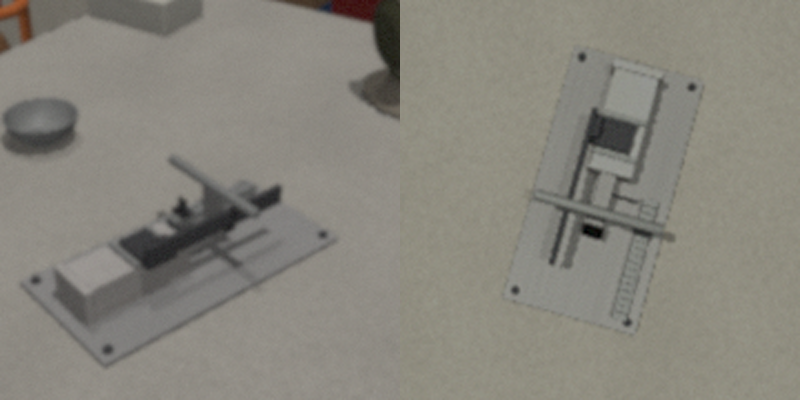

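The top crop shows the crossbar from about (531,193) to (672,238). The plate is yawed by roughly −0.28 rad, and the rail and mark lie at the lower right, partly hidden under the bar. I'll bring the wrist camera over it.

{"api": "play_rows", "payload": {
  "commands": "0 -0.0294 -0.0043 -0.0384 0; 0 -0.0294 -0.0043 -0.0384 0; 0 -0.0294 -0.0043 -0.0384 0; 0 -0.0294 -0.0043 -0.0384 0; 0 -0.0294 -0.0043 -0.0384 0; 0 -0.0294 -0.0043 -0.0384 0; 0 -0.0294 -0.0043 -0.0384 0"
}}

```text
t: 1.8
tcp_pos: [0.3776, 0.2186, 0.2693]
orientation: [-90.0, -0.0, 68.3]
contact_force: [0.4, 0.6, -0.4]
finger_gap: 0.0882
```

{"api": "play_rows", "payload": {
  "commands": "0 -0.0294 -0.0043 -0.0384 0; 0 -0.0294 -0.0043 -0.0384 0; 0 -0.0294 -0.0043 -0.0384 0; 0 -0.0294 -0.0043 -0.0384 0; 0 -0.0294 -0.0043 -0.0384 0; 0 -0.0294 -0.0043 -0.0384 0; 0 -0.0294 -0.0043 -0.0384 0"
}}

```text
t: 2.5
tcp_pos: [0.5513, -0.0722, 0.2992]
orientation: [-90.0, -0.0, 68.3]
contact_force: [-0.2, -0.1, 0.9]
finger_gap: 0.0883
```

{"api": "play_rows", "payload": {
  "commands": "0 0 0 0 0.147; 0 0 0 0 0.147; 0 0 0 0 0.147; 0 0 0 0 0.147; 0 0 0 0 0.147; 0 0 0 0 0.147; 0 0 0 0 0.147; 0 0 0 0 0.147; 0 0 0 0 0.147; 0 0 0 0 0.147"
}}

```text
t: 3.5
tcp_pos: [0.5507, -0.0702, 0.2989]
orientation: [-90.0, 0.0, -16.3]
contact_force: [0.9, 0.8, 1.3]
finger_gap: 0.088
```

Run:
```python
from rig import status, vision
import cv2, numpy as np
s=status.get_state(); print(s["t"],s["tcp_pos"],s["orientation"],s["joint_positions"])
m=vision.camera_model("wrist"); w=vision.get_image("wrist")
print(m, -m["R"].T@m["t"])
for n in("holder","leg","leg_pointer","mark","cam_lever"):
    print(n,[(np.round(d["position"],4).tolist(),round(d["score"],2)) for d in vision.find_in("wrist",n)[:2]])
cv2.imwrite("pics/w1.png",w[:,:,::-1]); np.savez("w1.npz",w=w,**m)
```

```text
3.5 [ 0.55066303 -0.0702172   0.29893352] [-8.99984853e+01  1.53847080e-03 -1.62750315e+01] [-1.94874084e+01  2.03606360e+01  6.66612313e+01  1.42805772e-03
  9.29797537e+01 -3.21230262e+00]
{'intrinsics': array([[309.70691629,   0.        , 320.56166842],
       [  0.        , 309.70691629, 202.653806  ],
       [  0.        ,   0.        ,   1.        ]]), 'R': array([[ 9.60134436e-01, -2.79538393e-01, -3.89929278e-04],
       [-2.67553393e-01, -9.19371671e-01,  2.88393676e-01],
       [-8.09755945e-02, -2.76792372e-01, -9.57511846e-01]]), 't': array([-0.54843102,  0.02555873,  0.47109336])} [0.57155289 0.00058549 0.44349265]
holder [([0.6126, -0.0688, 0.009], 0.81)]
leg [([0.5888, -0.0651, 0.1042], 0.61), ([0.5051, -0.3983, 0.034], 0.29)]
leg_pointer [([0.5873, -0.0646, 0.1025], 0.96)]
mark [([0.5608, -0.1223, 0.0269], 0.58)]
cam_lever [([0.6814, -0.0609, 0.0806], 0.83)]
```

View pics/w1.png

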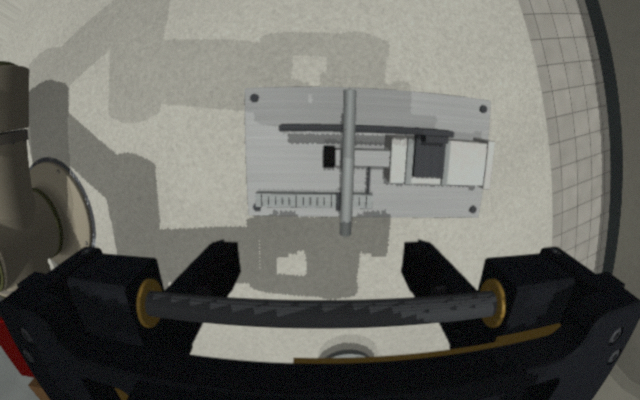

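The wrist view shows the whole plate: its corners are at about (247,87), (492,100), (480,217) and (247,213). The bar runs from (349,90) to (346,235) and the pointer is near (369,183). The mark is not clear, so I'll zoom in.

Run:
```python
import cv2, numpy as np
w=np.load("w1.npz")["w"][:,:,::-1]
cv2.imwrite("pics/w1z.png",cv2.resize(w[80:242,240:500][:,:],None,fx=3,fy=3,interpolation=cv2.INTER_CUBIC))
```

```text
(no output)
```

View pics/w1z.png

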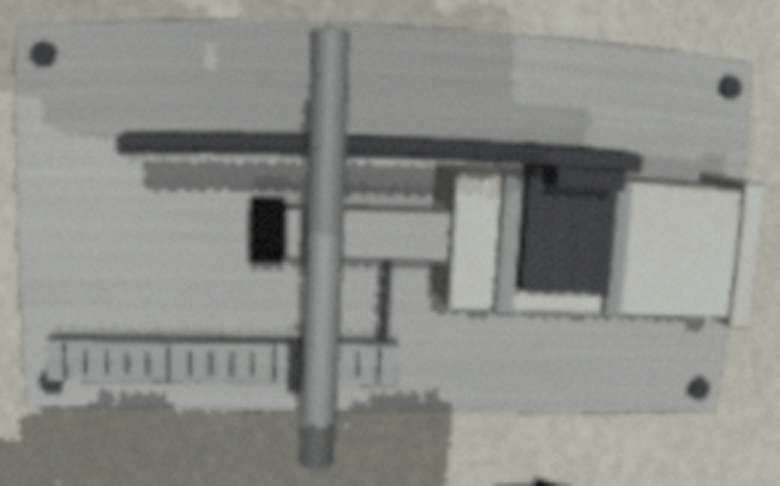

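The zoom shows the mark clip just left of the bar (zoom ≈(297,365)) and the pointer at column ≈386, so the pull is about 45 mm. Next I'll fit the holder pose from the plate corners, the collar front and the bar ends.

```bash
cat > h.py <<'E'
import numpy as np, cv2
from scipy.optimize import least_squares
def ray(m,u,v):
    K=m["intrinsics"]; d=np.array([u-K[0,2],v-K[1,2]]); r=np.hypot(*d); th=r/K[0,0]
    c=np.r_[d/max(r,1e-9)*np.sin(th),np.cos(th)]; return -m["R"].T@m["t"], m["R"].T@c
def atz(m,u,v,z):
    o,d=ray(m,u,v); return o+d*(z-o[2])/d[2]
def proj(m,X):
    c=m["R"]@X+m["t"]; r=np.hypot(c[0],c[1]); th=np.arctan2(r,c[2]); K=m["intrinsics"]
    return K[:2,2]+K[0,0]*th*c[:2]/r
def H(p,X):
    c,s=np.cos(p[2]),np.sin(p[2]); return np.array([p[0]+c*X[0]-s*X[1],p[1]+s*X[0]+c*X[1],X[2]])
def inv(p,W):
    c,s=np.cos(p[2]),np.sin(p[2]); d=W[:2]-np.array(p[:2]); return np.array([c*d[0]+s*d[1],-s*d[0]+c*d[1]])
E
python3 - <<'E'
from h import *
m=np.load("w1.npz"); z=lambda a,b:(240+a/3,80+b/3)
P=[((15,25),(-.2,.095,.008)),((750,62),(.17,.095,.008)),((716,412),(.17,-.095,.008)),((22,405),(-.2,-.095,.008)),
((455,173),(0,.03,.055)),((450,308),(0,-.03,.055)),((330,28),(-.06,.085,.105)),((317,465),(-.06,-.085,.1))]
f=lambda p:np.concatenate([proj(m,H(p,X))-z(*q) for q,X in P])
r=least_squares(f,[.65,-.09,-.28],loss="soft_l1"); print(r.x,np.round(f(r.x).reshape(-1,2),1))
p=r.x; np.save("p.npy",p)
for n,q,h in(("mark L",(290,345),.047),("mark R",(302,345),.047),("ptr",(386,330),.035),("bar+",(330,28),.1),("leverface",(220,152),.088),("lever top",(220,133),.088),("barmid",(327,160),.107)):
    W=atz(m,*z(*q),h); print(n,W,inv(p,W)*1000)
E
```

```text
[ 0.64166471 -0.08245376 -0.29618096] [[-1.3 -0.5]
 [ 1.4 -0.3]
 [ 0.2  0.6]
 [ 0.4  1.1]
 [ 0.5 -0.5]
 [-0.4  0.3]
 [ 0.1 -0.4]
 [-0.5  0.2]]
mark L [ 0.56153513 -0.10981274  0.047     ] [-68.65534325 -49.55510475]
mark R [ 0.56665193 -0.11129634  0.047     ] [-63.32831418 -49.48066687]
ptr [ 0.60546355 -0.11853316  0.035     ] [-24.09441661 -45.0744458 ]
bar+ [0.609407   0.01623811 0.1       ] [-59.65830785  84.979602  ]
leverface [ 0.55753272 -0.01760097  0.088     ] [-99.39728628  37.47341426]
lever top [ 0.55959155 -0.01060841  0.088     ] [-99.46901523  44.7624117 ]
barmid [ 0.59457903 -0.03002044  0.107     ] [-60.3391778   36.40739839]
```

{"api": "play_rows", "payload": {
  "commands": "0.4 0.0306 0 0.0 0.012; 0.4 0 0 0.0398 0; 0.4 0 0.045 0 0; 0.4 0 0.045 0 0; 0.4 0 0.045 0 0; 0.4 0 0 0 0; 0.4 0 0 0 0"
}}

```text
t: 4.5
tcp_pos: [0.592, -0.0406, 0.1651]
orientation: [-90.0, -0.0, -16.6]
contact_force: [0.7, 0.3, 0.8]
finger_gap: 0.0528
```

Run:
```python
from rig import status, vision
from h import *
s=status.get_state(); p=np.load("p.npy")
print(s["t"],s["tcp_pos"],s["orientation"],np.degrees(p[2]),inv(p,s["tcp_pos"])*1000)
m=vision.camera_model("wrist"); w=vision.get_image("wrist"); np.savez("w2.npz",w=w,**m)
cv2.imwrite("pics/w2.png",w[:,:,::-1])
```

```text
4.5 [ 0.59196035 -0.04064791  0.16509942] [-8.99990443e+01 -2.70838365e-02 -1.65543701e+01] -16.969918697168858 [-59.74200266  25.47835552]
```

View pics/w2.png

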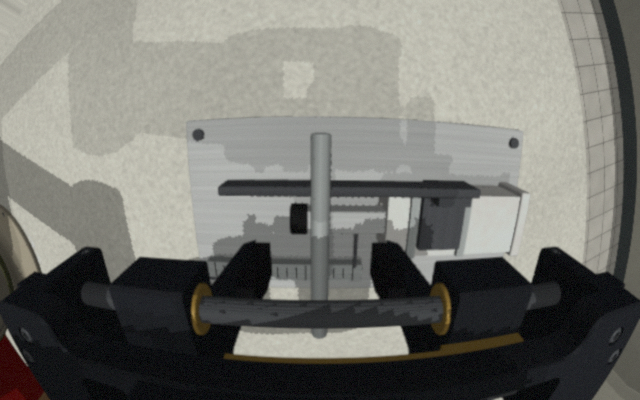

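The wrist view shows the bar (column 320) centred between the fingertips at columns 268 and 375, with the lever ahead at row 187. I'll descend to z≈0.075 and close.

{"api": "play_rows", "payload": {
  "commands": "0.4 0 0.03 -0.0005 0.007; 0.4 0 0.03 0 0; 0.4 0 0.03 0 0; 0.4 0 0 0 0"
}}

```text
t: 4.95
tcp_pos: [0.591, -0.041, 0.0733]
orientation: [-90.0, 0.1, -17.0]
contact_force: [0.0, -0.9, 0.2]
finger_gap: 0.0528
```

{"api": "play_rows", "payload": {
  "commands": "1 0 0 0 0; 1 0 0 0 0; 1 0 0 0 0; 1 0 0 0 0; 1 0 0 0 0; 1 0 0 0 0; 1 0 0 0 0"
}}

```text
t: 5.65
tcp_pos: [0.5914, -0.041, 0.0744]
orientation: [-90.0, -0.0, -17.0]
contact_force: [-0.8, 1.0, 4.6]
finger_gap: 0.0104
```

Run:
```python
from rig import status, vision
from h import *
s=status.get_state(); p=np.load("p.npy")
print(s["t"],s["finger_gap"],s["contact_force"],inv(p,s["tcp_pos"])*1000)
w=vision.get_image("wrist"); a=vision.get_image("scene"); m=vision.camera_model("scene")
q=m["intrinsics"]@(m["R"]@np.array([.6,-.05,.1])+m["t"]); u,v=(q[:2]/q[2]).astype(int)
A=cv2.resize(a[v-60:v+60,u-60:u+60],(400,400),interpolation=cv2.INTER_CUBIC)
B=cv2.resize(w[100:350,180:480],(400,333),interpolation=cv2.INTER_CUBIC)
cv2.imwrite("pics/g.png",np.hstack([A[:333],B])[:,:,::-1])
```

```text
5.65 0.010424637357876725 [-0.82724251  1.03603111  4.58624273] [-60.18702964  24.99405614]
```

View pics/g.png

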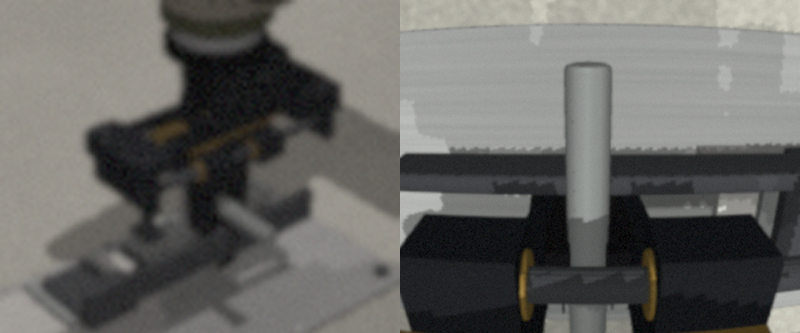

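The bar is between the fingers, but a gap of 10.4 mm on a 14 mm bar means the pads squeeze it below its middle. I'll open, raise about 4 mm and close again.

{"api": "play_rows", "payload": {
  "commands": "0.7 0 0 0 0; 0.7 0 0 0 0; 0.7 0 0 0 0; 0.7 0 -0.004 0 0; 0.7 0 0 0 0; 1 0 0 0 0; 1 0 0 0 0; 1 0 0 0 0; 1 0 0 0 0; 1 0 0 0 0"
}}

```text
t: 6.75
tcp_pos: [0.5914, -0.041, 0.078]
orientation: [-90.0, -0.0, -17.0]
contact_force: [-0.4, 0.3, 1.0]
finger_gap: 0.0118
```

{"api": "play_rows", "payload": {
  "commands": "1 -0.003 0 0 0; 1 -0.006 0 0 0; 1 -0.007 0 0 0; 1 -0.007 0 0 0; 1 -0.007 0 0 0; 1 -0.005 0 0 0; 1 -0.003 0 0 0; 1 0 0 0 0; 1 0 0 0 0"
}}

```text
t: 7.65
tcp_pos: [0.555, -0.0298, 0.078]
orientation: [-90.0, -0.0, -17.0]
contact_force: [3.7, -0.5, -2.1]
finger_gap: 0.0117
```

Run:
```python
from rig import status, vision
from h import *
s=status.get_state(); p=np.load("p.npy")
print(s["t"],s["finger_gap"],s["contact_force"],inv(p,s["tcp_pos"])*1000,s["tcp_pos"])
m=vision.camera_model("wrist"); w=vision.get_image("wrist"); np.savez("w3.npz",w=w,**m)
for h in((-.065,-.066,.047),(-.067,-.05,.035)): print(proj(m,H(p,h)))
t=vision.get_image("top"); M=vision.camera_model("top"); np.savez("t3.npz",w=t,**M)
q=M["intrinsics"]@(M["R"]@H(p,(-.065,-.06,.04))+M["t"]); u,v=(q[:2]/q[2]).astype(int); print(u,v,u-25,v-25)
A=cv2.resize(t[v-25:v+25,u-25:u+25],(400,400),interpolation=cv2.INTER_CUBIC)
print([(np.round(inv(p,d["position"])*1000,1),d["position"][2],d["score"]) for d in vision.find_in("top","mark")+vision.find_in("wrist","mark")+vision.find_in("wrist","leg_pointer")])
B=cv2.resize(w[150:350,200:400],(400,400),interpolation=cv2.INTER_CUBIC)
cv2.imwrite("pics/p.png",np.hstack([A,B])[:,:,::-1])
```

```text
7.65 0.011713870620965188 [ 3.67450454 -0.52717653 -2.08249548] [-98.20192827  25.04479157] [ 0.55504849 -0.02983731  0.07798079]
[364.26944554 344.70092495]
[361.40767437 319.20676507]
346 202 321 177
[(array([-91.1,  43.3]), 0.1065, 0.68)]
```

View pics/p.png

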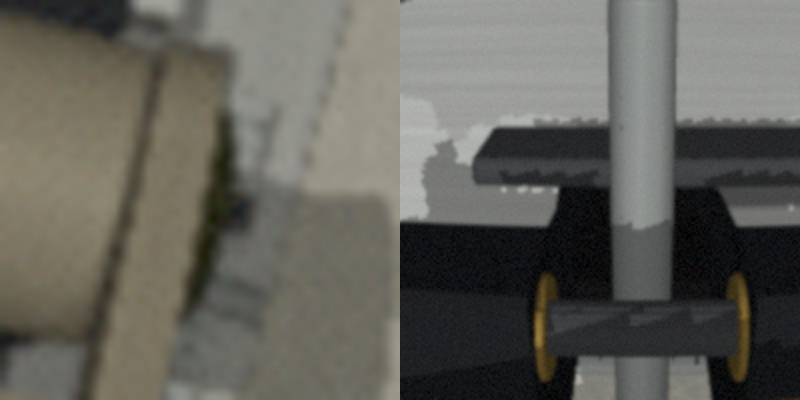

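The grip holds: a pull of 38.0 mm at 3.7 N. The arm hides the mark and pointer in the top and wrist views, but the scene camera should see over the leg.

Run:
```python
from rig import status, vision
from h import *
p=np.load("p.npy"); m=vision.camera_model("scene")
a=np.mean([vision.get_image("scene").astype(float) for _ in range(4)],0).astype(np.uint8); np.savez("s3.npz",w=a,**m)
def pj(h): q=m["intrinsics"]@(m["R"]@H(p,h)+m["t"]); return q[:2]/q[2]
u,v=pj((-.065,-.06,.04)).astype(int); x0,y0=u-30,v-22; print(x0,y0)
S=12
A=cv2.resize(a[y0:y0+44,x0:x0+60],None,fx=S,fy=S,interpolation=cv2.INTER_CUBIC)[:,:,::-1].copy()
for n,h in(("m65top",(-.065,-.066,.047)),("m65bot",(-.065,-.066,.008)),("m75top",(-.075,-.066,.047)),("ptrtip",(-.063,-.05,.035)),("ptr-13",(-.063,-.02,.035)),("col",(0,-.03,.055)),("col0",(0,-.03,.008))): print(n,np.round((pj(h)+.5-[x0,y0])*S))
cv2.imwrite("pics/s.png",A)
```

```text
254 183
m65top [355. 244.]
m65bot [360. 387.]
m75top [391. 228.]
ptrtip [393. 322.]
ptr-13 [477. 381.]
col [213. 393.]
col0 [222. 570.]
```

View pics/s.png

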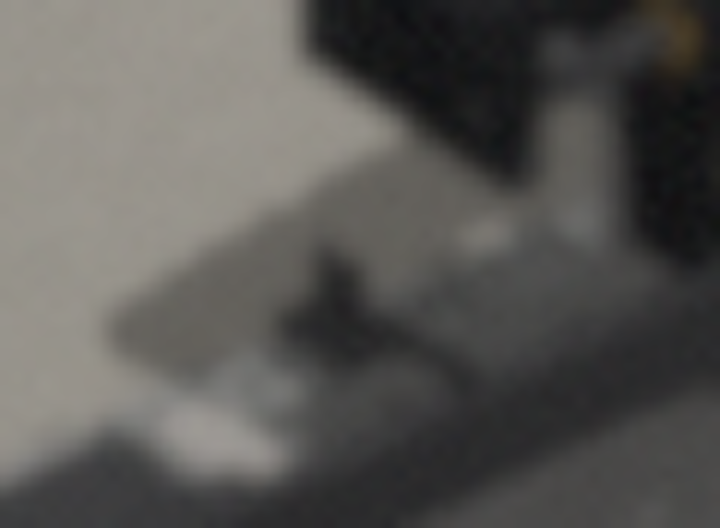

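The scene crop shows the dark mark blade with its top at about (338,252), and the pointer line from (375,325) to (470,375), so the leg is already close. I'll compare overlays of candidate positions in both views.

Run:
```python
from h import *
p=np.load("p.npy"); m=np.load("s3.npz"); w=np.load("w1.npz")
def pj(h): q=m["intrinsics"]@(m["R"]@H(p,h)+m["t"]); return q[:2]/q[2]
def mk(img,f,x0,y0,W,Hh,S,pull):
    A=cv2.resize(img[y0:y0+Hh,x0:x0+W],None,fx=S,fy=S,interpolation=cv2.INTER_CUBIC)[:,:,::-1].copy()
    A=cv2.convertScaleAbs(A,alpha=1.5)
    q=lambda h:tuple(int(i) for i in (f(h)+.5-[x0,y0])*S)
    for x,c in((-.061,(0,0,255)),(-.065,(0,255,0)),(-.069,(255,0,0))):
        cv2.line(A,q((x,-.066,.047)),q((x,-.066,.03)),c,1); print(x,q((x,-.066,.047)),q((x,-.066,.03)))
    for d,c in((0,(0,255,255)),(.003,(255,255,0))):
        cv2.line(A,q((-.025-pull+d,-.05,.035)),q((-.025-pull+d,-.02,.035)),c,1)
    for a,b in(((0,-.03,.055),(0,.03,.055)),((0,-.03,.055),(.14,-.03,.055))): cv2.line(A,q(a),q(b),(255,0,255),1)
    return A
A=mk(m["w"],pj,244,190,48,48,8,.038)
B=mk(w["w"],lambda h:proj(w,H(p,h)),320,165,48,48,8,0)
cv2.imwrite("pics/ov.png",np.hstack([A,B]))
# intensity profiles
g=m["w"].mean(2); print(np.round(g[198:216,274:298]).astype(int))
g=w["w"].mean(2); print(np.round(g[188:212,330:362]).astype(int))
```

```text
-0.061 (307, 110) (308, 152)
-0.065 (316, 106) (318, 148)
-0.069 (326, 102) (327, 144)
-0.061 (180, 338) (173, 309)
-0.065 (156, 338) (150, 309)
-0.069 (132, 338) (127, 309)
[[145 145 145 144 140 131 118 107 103  98  98  96  96  96  96  95  94  94
   90  84  77  63  58  61]
 [143 141 138 136 129 117 105  99  97  97  96  97  93  95  96  95  94  96
   94  93  89  83  79  81]
 [140 132 124 119 114 105  99  97  96  96  97  96  96  97  95  95  95  96
   95  97  96  97  93  89]
 [131 119 108 104 101  99  94  94  96  98  96  96  97  96  96  96  96  96
  100 105 110 108 100  91]
 [115 106 101  98  98  95  90  90  91  95  96  95  95  96  97  94  98  98
  107 114 117 114 103  88]
 [105  99  98  98  95  91  81  77  84  90  93  95  96  97  94  95  93  94
  102 109 108 104  96  85]
 [ 99  98  98  96  94  86  71  62  69  78  88  94  95  95  93  90  86  88
   91  94  91  87  84  80]
 [ 97  96  96  96  93  84  66  52  53  62  79  92  94  95  91  87  81  79
   82  82  77  77  78  79]
 [ 95  97  96  95  91  81  62  46  42  52  73  88  94  91  88  83  77  72
   73  74  78  76  77  79]
 [ 97  96  93  90
[... 3385 characters left out ...]
4 152 152 147 150 147 148 148 150]
 [134 133 142 148 144 120  81  66  58  54  71  94 112 129 134 142 145 144
  136 130 115 113 127 149 151 155 155 154 154 154 149 148]
 [150 149 148 153 150 125  84  65  56  57  73  95 116 128 137 141 142 142
  136 130 118 111 128 148 154 154 155 154 154 149 137 135]
 [157 157 157 156 153 129  91  70  65  61  75  96 116 128 139 144 144 143
  138 127 116 110 128 150 156 157 156 155 156 154 146 144]
 [160 159 159 156 156 138 114  98  81  73  86  99 116 129 137 140 143 141
  136 128 115 112 129 151 158 160 157 159 157 159 154 156]
 [159 161 159 161 158 150 139 125 104  94  93 101 117 131 135 143 143 143
  137 127 113 109 128 152 161 160 161 154 163 158 162 155]]
```

View pics/ov.png

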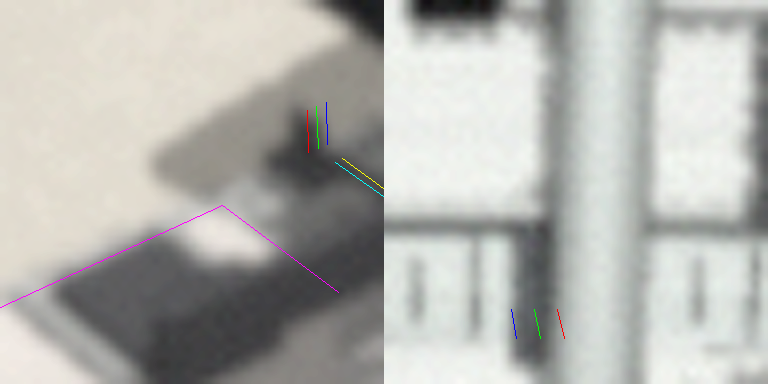

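The scene overlay puts the blade near −61 mm, while the collar reference there is off by 1–2 mm. I'll check against the top picture, where the end of the clip shows as a dark spot, and against the second wrist view.

Run:
```python
from h import *
p=np.load("p.npy"); m=np.load("t3.npz"); w=np.load("w2.npz")
def pj(h): q=m["intrinsics"]@(m["R"]@H(p,h)+m["t"]); return np.round(q[:2]/q[2],1)
for z in(.02,.047):
  for x in(-.061,-.069): print("top",x,z,pj((x,-.066,z)),pj((x,-.076,z)),"w2",np.round(proj(w,H(p,(x,-.066,z))),1))
print("ptr top",pj((-.063,-.05,.035)),"plate corner",pj((-.2,-.095,.008)),pj((.17,-.095,.008)))
print(m["w"].mean(2)[188:214,344:360].astype(int))
print("w2 ptr",proj(w,H(p,(-.025,-.05,.035))),proj(w,H(p,(-.025,-.03,.035))))
print(w["w"].mean(2)[232:284:2,298:366].astype(int)[:, ::2])
```

```text
top -0.061 0.02 [348.3 202.7] [351.4 203.6] w2 [318.5 272.7]
top -0.069 0.02 [347.6 205.2] [350.8 206.1] w2 [311.  272.6]
top -0.061 0.047 [349.2 202. ] [352.4 202.9] w2 [318.3 286. ]
top -0.069 0.047 [348.5 204.5] [351.7 205.5] w2 [310.2 285.9]
ptr top [343.4 201.5] plate corner [345.1 249.4] [376.2 134.4]
[[101  99 103  99  96 103 134 134 132 138 140 140 141 142 143 145]
 [106 104  99 104 100 107 137 141 138 139 137 135 141 138 141 142]
 [107 106 109 103  88  97 134 143 141 141 134 123 134 144 143 143]
 [111 109 109  99  71  75 112 132 135 136 129 116 135 142 144 139]
 [112 109 110 101  60  56 104 129 126 114 109 119 140 144 143 134]
 [110 116 113 103  59  55 105 136 134 120 111 128 145 146 141 136]
 [112 111 111 102  58  46  95 131 139 128 113 135 144 145 142 139]
 [110 113 111  91  52  40  83 127 132 123 115 137 144 144 137 133]
 [108 112 107  76  44  33  84 132 131 115 118 138 141 148 134 121]
 [111 113 105  65  30  42  88 131 128 118 130 145 145 147 135 122]
 [114 112 103  61  34  37  70 108 115 111 134 143 145 144 139 136]
 [112 115 104  64  34  37  64  94 103 105 117 126 139 
[... 3981 characters left out ...]
 108 108  95  87 106  94  87  96 106 111 107 102  97  88  81  93  94
   93 110 109 108  84 100 113 107 102  75 106 112 111 112 114 115]
 [107 109 109  99  87 108  96  87  97 107 109 107 100  94  85  84 106 100
   95 108 110 110  91 103 110 111 105  77 106 111 109 109 115 118]
 [108 110 107  94  86 106  96  85  96 105 112 107 100  94  85  84 105 107
  102 110 104 107 104 104 109 109 103  78 106 109 110 106 111 114]
 [113 115 111 106 106 113 101  89  97 108 108 107 101  93  86  95 113 114
  118 115 116 116 116 115 117 114 109  95 108 110 110 112 118 117]
 [117 118 119 118 116 117 104  86  98 106 108 107 103  97  84  98 119 119
  119 119 119 119 119 119 117 117 116 116 115 116 113 116 118 117]]
```

All three views agree on mark x ≈ −61 mm: the top-view spot is centred there, and in w1 the clip's left edge is at −68.5. Pointer is at about −63, so I'll ease in 1.8 mm, then start sliding and watch the force.

{"api": "play_rows", "payload": {
  "commands": "1 0.0018 0 0 0; 1 0 0 0 0; 1 0 0 0.002 0; 1 0 0 0.002 0; 1 0 0 0.002 0; 1 0 0 0 0"
}}

```text
t: 8.7
tcp_pos: [0.5574, -0.0303, 0.078]
orientation: [-90.6, 0.0, -17.0]
contact_force: [-6.4, -33.2, -1.2]
finger_gap: 0.0119
```

Grip friction is high (33 N with almost no slide). I'll relax, loosen to just about the bar's width, then slide with the bar still caged.

{"api": "play_rows", "payload": {
  "commands": "1 0 0 -0.003 0; 1 0 0 -0.003 0; 0.84 0 0 0 0; 0.84 0 0 0 0; 0.84 0 0 0 0"
}}

```text
t: 9.2
tcp_pos: [0.5567, -0.0303, 0.078]
orientation: [-90.0, 0.0, -17.0]
contact_force: [4.1, -0.9, -0.5]
finger_gap: 0.0139
```

{"api": "play_rows", "payload": {
  "commands": "0.84 0 0 0.002 0; 0.84 0 0 0.002 0; 0.84 0 0 0.002 0; 0.84 0 0 0 0"
}}

```text
t: 9.6
tcp_pos: [0.5584, -0.0251, 0.078]
orientation: [-90.1, -0.0, -17.0]
contact_force: [2.3, -4.8, -1.1]
finger_gap: 0.014
```

It slides freely and the leg is still held at about 4 N of spring force. Continuing.

{"api": "play_rows", "payload": {
  "commands": "0.84 0 0 0.003 0; 0.84 0 0 0.004 0; 0.84 0 0 0.004 0; 0.84 0 0 0.004 0; 0.84 0 0 0.004 0; 0.84 0 0 0.003 0; 0.84 0 0 0 0"
}}

```text
t: 10.3
tcp_pos: [0.5649, -0.004, 0.078]
orientation: [-90.1, -0.0, -17.0]
contact_force: [3.2, -4.0, -1.5]
finger_gap: 0.0141
```

{"api": "play_rows", "payload": {
  "commands": "0.84 0 0 0.002 0; 0.84 0 0 0.002 0; 0.84 0 0 0.001 0; 0.84 0 0 0 0"
}}

```text
t: 10.7
tcp_pos: [0.5663, 0.0005, 0.078]
orientation: [-90.1, -0.0, -17.0]
contact_force: [2.4, -4.9, -0.5]
finger_gap: 0.0144
```

Run:
```python
from rig import status
from h import *
s=status.get_state(); p=np.load("p.npy"); print(s["t"],s["contact_force"],s["finger_gap"],inv(p,s["tcp_pos"])*1000,inv([0,0,p[2]],s["contact_force"]))
```

```text
10.7 [ 2.41683265 -4.91052871 -0.52303875] 0.014400670477842393 [-96.31650857  57.33912881] [ 3.74483321 -3.99131513]
```

{"api": "play_rows", "payload": {
  "commands": "0.84 0 0 0.001 0; 0.84 0 0 0.001 0; 0.84 0 0 0 0"
}}

```text
t: 11.0
tcp_pos: [0.5667, 0.0017, 0.078]
orientation: [-90.2, 0.0, -17.0]
contact_force: [1.8, -9.2, -0.6]
finger_gap: 0.0139
```

{"api": "play_rows", "payload": {
  "commands": "0.84 0 0 0.001 0; 0.84 0 0 0.001 0; 0.84 0 0 0 0"
}}

```text
t: 11.3
tcp_pos: [0.5668, 0.002, 0.078]
orientation: [-90.4, 0.0, -17.0]
contact_force: [-3.2, -19.2, 1.8]
finger_gap: 0.0143
```

The force rose to 19 N with no motion at finger-centre y≈59 mm, which is the cam stop. I'll close the grip with a slight residual push and check.

{"api": "play_rows", "payload": {
  "commands": "0.84 0 0 -0.001 0; 1 0 0 0 0; 1 0 0 0 0; 1 0 0 0 0; 1 0 0 0 0; 1 0 0 0 0"
}}

```text
t: 11.9
tcp_pos: [0.567, 0.0019, 0.078]
orientation: [-90.2, -0.0, -17.0]
contact_force: [1.0, -14.8, -0.5]
finger_gap: 0.0118
```

Run:
```python
from rig import status, vision
from h import *
s=status.get_state(); p=np.load("p.npy"); print(s["t"],s["contact_force"],s["finger_gap"],inv(p,s["tcp_pos"])*1000)
out=[]
for c in("top","scene"):
    m=vision.camera_model(c); a=np.mean([vision.get_image(c).astype(float) for _ in range(4)],0)
    np.savez(c+"4.npz",w=a,**m)
    q=m["intrinsics"]@(m["R"]@H(p,(-.061,-.05,.04))+m["t"]); u,v=(q[:2]/q[2]).astype(int); print(c,u-25,v-25)
    A=cv2.resize(a[v-25:v+25,u-25:u+25].astype(np.uint8),(400,400),interpolation=cv2.INTER_CUBIC)
    out.append(cv2.convertScaleAbs(A,alpha=1.5))
    for n,h in(("mark",(-.061,-.066,.047)),("ptr",(-.061,-.05,.035)),("ptrroot",(-.061,-.02,.035)),("x+10",(-.051,-.05,.035))):
        q=m["intrinsics"]@(m["R"]@H(p,h)+m["t"]); print(n,np.round((q[:2]/q[2]+.5-[u-25,v-25])*8))
    print([(np.round(inv(p,d["position"])*1000,1),np.round(d["position"][2],3),d["score"]) for d in vision.find_in(c,"cam_lever")+vision.find_in(c,"mark")])
cv2.imwrite("pics/f.png",np.hstack(out)[:,:,::-1])
w=vision.get_image("wrist"); np.savez("w4.npz",w=w,**vision.camera_model("wrist"))
```

```text
11.9 [  1.03057705 -14.84200693  -0.51996268] 0.011805862801105535 [-95.98261451  58.85798154]
top 318 175
mark [253. 220.]
ptr [209. 211.]
ptrroot [132. 189.]
x+10 [216. 185.]
[(array([49.1, 48.3]), np.float64(0.064), 0.54), (array([ -28.3, -410.4]), np.float64(0.019), 0.62), (array([-59.2, -68.1]), np.float64(0.028), 0.58)]
scene 260 183
mark [179. 167.]
ptr [209. 217.]
ptrroot [265. 257.]
x+10 [186. 228.]
[(array([13.5, 75.9]), np.float64(0.073), 0.78), (array([-59.6, -56.2]), np.float64(0.03), 0.6)]
```

View pics/f.png

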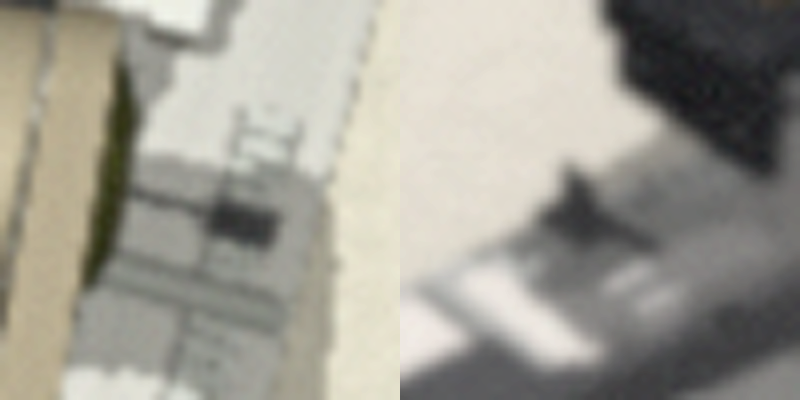

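In the top view the pointer line (135,190)→(205,207) meets the mark clip (208–282, 203–248) near its +x side, so I'll measure the residual at sub-pixel level.

Run:
```python
from h import *
p=np.load("p.npy"); m=np.load("top4.npz"); g=m["w"].mean(2)
print(g[194:212,332:358].astype(int))
def pt(u,v,z):
    d=m["R"].T@np.linalg.inv(m["intrinsics"])@[u,v,1]; o=-m["R"].T@m["t"]; return inv(p,o+d*(z-o[2])/d[2])*1000
for c in(336,337,338,339,340,341,342):
    k=g[195:203,c]; bg=np.median(k); wt=np.clip(bg-k-8,0,None); r=195+(wt*np.arange(8)).sum()/wt.sum(); print("ptr",c,round(r,2),pt(c,r,.035))
for c in(345,346,347,348,349,350,351):
    k=g[198:209,c]; wt=np.clip(75-k,0,None); r=198+(wt*np.arange(11)).sum()/wt.sum(); print("mk",c,round(r,2),[pt(c,r,z) for z in(.02,.03,.047)])
m=np.load("scene4.npz"); g=m["w"].mean(2); print(g[200:218,274:296].astype(int))
def pj(h): q=m["intrinsics"]@(m["R"]@H(p,h)+m["t"]); return np.round(q[:2]/q[2],1)
for x in (-.058,-.061,-.064): print(x,pj((x,-.066,.047)),pj((x,-.066,.03)),pj((x,-.05,.035)),pj((x,-.02,.035)))
```

```text
[[ 34  37  66 105 118 118 117 118 124 136 141 141 143 140 127 118 126 123
  127 136 135 126 116 137 145 146]
 [ 35  41  68  99 104 102 102 102 106 116 118 119 125 132 126 131 132 121
  105 106 109 110 112 134 142 145]
 [ 33  41  71  97 102 101 100 101 100 103 103 105 106 107  97 111 115 109
   98  95  94  94 102 117 126 138]
 [ 37  41  73  95 103 102 104 103 101 101 103 101  97  90  82  90  92  90
   92  97  96  96 100 103 110 118]
 [ 29  41  62  75  89  96  99  99 101 100 104 101  97  83  83  91  94  88
   85  93 100  99 101 103 102 106]
 [ 33  44  63  63  69  72  76  86  88  98  98  93  84  70  72  87  96  93
   92  96 102 103 103 104 102 104]
 [ 36  60  89  90  84  70  68  70  72  72  74  75  69  52  52  62  70  77
   84  89  98 100 103 104 105 101]
 [ 36  66  98 104  98  95  91  91  88  75  63  61  50  37  38  42  45  53
   61  65  76  93 101 105 104  99]
 [ 41  73 101 103 103 101 103 101 101  95  81  66  46  36  33  34  39  39
   44  47  64  86 102 104 101  98]
 [ 48  82 100 102 102 103 102 103 103 100  88  69  48  39  39  37  39  37
   41  45  68  97 103 104 101  97]
 [ 57  89 
[... 3208 characters left out ...]
48  48  50  50  52  57  62
   69  74  77  80]
 [ 91  84  79  76  76  73  67  59  52  50  55  60  61  60  57  52  52  56
   67  76  82  84]
 [ 92  85  86  84  80  78  73  66  61  62  66  69  70  67  68  65  64  66
   72  80  85  89]
 [105  97 100  93  84  77  75  72  68  70  70  71  72  77  81  88  88  85
   82  86  88  88]
 [119 111 106  96  84  75  74  72  70  73  73  73  81  89  99 106 106  98
   91  89  89  88]
 [128 115 103  91  79  75  73  73  74  75  77  84  97 108 111 113 107 100
   92  90  89  90]]
-0.058 [281.  203.7] [281.2 209. ] [284.8 210. ] [291.8 215. ]
-0.061 [281.9 203.3] [282.1 208.6] [285.7 209.6] [292.7 214.6]
-0.064 [282.8 202.9] [283.  208.2] [286.6 209.2] [293.6 214.1]
```

Pointer and mark agree within about 1 mm: −62.0 and −62.0 in the top view, −61.2 and about −60 in the scene view. The lever's outer face is at y = 75.9 mm (76 when home), so I'm handing in.

Run:
```python
from rig import status, order
s=status.get_state(); print(s["t"],s["contact_force"],s["finger_gap"],s["tcp_pos"])
print(order.finish_job())
```

```text
12.55 [  0.72755236 -14.69031673  -1.08902653] 0.011844243335398387 [0.56703128 0.00184932 0.07801152]
the job is handed in; nothing more can be done
None
```

The job is handed in at 12.55 s: the leg is held by the crossbar with its pointer at the mark, and the cam lever is against its stop.

**What I did:** I gripped the crossbar between the upright and the lever and pulled it out 38 mm. I then eased it back to about 36 mm, where I measured the mark. At full grip the fingers would not slide along the bar (33 N). I opened them to about the bar's thickness (14 mm), so they still held the leg against its spring. I then pushed the lever along, and gripped firmly again at the end.

**Last checks:**
- **Cam:** the finger centre stopped at y = 58.9 mm and the force rose to 19 N with almost no motion. With 9 mm to the finger edge, the lever face is at about 68 mm. The camera network put the lever's outer face at 75.9 mm, against 76 mm when home.
- **Pointer against mark:** the top view shows no difference (both −62.0 mm, taking the clip as about 30 mm high). The scene view puts the pointer about 1 mm further out (−61.2 against about −60 mm). The views disagree by about 1 mm, so I left it there.
- **Hold:** the force on the tool was steady at about 15 N, mostly my remaining push on the lever.

**Grip gap:** the closed gap reads 11.8 mm on a 14 mm bar, so the pads seem to grip slightly below its middle. The grip did not slip during the pull.

I never moved near the bowl, bottle or carton, but took no final picture of them.

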